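# Uncover and shut the red air valve

## Task

On the finishing bench, slide the wooden cover of the grey valve box all the way across to the other end of the box, so that the red valve handle under it is uncovered, then push the red handle a quarter turn clockwise (seen from above) until it is fully shut against its stop. Only push with the fingers: do not lift or tip the cover, leave the blue valve handle as it is, and leave the other things on the bench undisturbed.

Things in the scene. Friction and masses are not known exactly. Their poses are not given: they have to be found in the camera images.
- valve_box: Grey open-topped box fixed to the bench, 200 (x) x 380 (y) x 82 mm high; origin at the centre of its underside. Two bays side by side along y, 160 (x) x 168 (y) mm inside, centred at y = +89 and -89 mm, 10 mm wall between; floor at height 6 mm, walls 70 mm. Dark guide strips 9 mm wide rise to 82 mm all round the top edge; they guide the cover (3 mm play each side in x), the end ones are its stops.
- cover: Loose wooden cover, 176 (x) x 180 (y) x 8 mm, 0.3 to 0.65 kg, origin at the centre of its underside, axes parallel to the box's. It lies flat on the box walls (underside at height 70 mm, top 78 mm) over the red valve's bay and slides along the box's y (a push of 1 to 7 N), about 178 mm, until over the other bay against the end stop.
- cover_bar (a point): Middle of the top of the dark iron bar that stands across the middle of the cover, at height 106 mm. The bar is 100 mm long along x, 12 mm thick along y and rises 28 mm above the cover's top: push against its side to slide the cover.
- red_valve: Fixed base of the red-handled valve, origin on the bench at the centre of its bay (either bay, differs from run to run), axes parallel to the box's. A copper pipe 18 mm thick runs along x through the bay at y = +15 mm, its top at height 28 mm; the brass valve body on it reaches 31 mm, its round stem under the handle 40 mm.
- red_handle (a joint): Angle of the red handle, rad. 0 = open, along the pipe, pointing to the box's +x; grows clockwise seen from above; 1.571 = shut, pointing to the box's -y, against its stop. Starts at 0 to 0.35. It turns stiffly (0.10 N m, about 2 N at 55 mm from the pivot) and stays where it is left.
- red_pivot (a point): Point on the upright turning axis of the red handle, at the height of its top face (56 mm); x = -30, y = +15 mm from the centre of its bay. The handle is a level bar reaching 75 mm out from this axis; its red sleeve (20 to 75 mm out) is 15 mm wide and 16 mm high (height 40 to 56 mm).
- red_tip (a point): Middle of the outer end of the red handle's top face, 75 mm from the pivot, height 56 mm.
- blue_tip (a point): Middle of the outer end of the top face of the blue handle, on an equal valve in the other bay, which is open to view at the start; that handle may stand at any angle and must be left as it is.
- deadeye_near: Bystander: round wooden block with an iron band, 92 mm across, 36 mm high, lying near the box; origin at the centre of its underside.
- deadeye_far: Bystander: a second round wooden block of the same make and size, farther off; origin at the centre of its underside.
- jam_jar: Bystander: amber jar with a red cap, 64 mm across, 85 mm high; origin at the centre of its underside.
- hammer: Bystander: hammer about 0.25 m long lying beyond the box, across its x axis; origin on its underside.
- sanding_block: Bystander: wooden sanding block 75 x 50 x 30 mm; origin at the centre of its underside.
- cup: Bystander: white cup 72 mm across, 85 mm high; origin at the centre of its underside.

How it is judged:
By the outcome, as a careful person would: the job done as asked, in the order asked, and still so for the second after the job is handed in, with the robot touching nothing.
It also fails if it takes over 51 s, if anything falls off the work surface, if the arm or the gripper's body presses on something with over 40 N, if the wrist force passes 120 N, or if a joint passes its speed limit or range.

## Robot

A 6-joint arm with a two-finger parallel gripper is mounted at the origin on the work surface. World frame = base frame: x ahead of the robot, y to its left, z up, the work surface at z = 0. Lengths are in m, angles in rad, forces in N, time in s.
With the tool pointing down it reaches from about 0.325 to 0.85 m from the base axis. Payload 4.4 kg.
Tool frame: the origin (TCP) lies at the very end of the fingers, on their centre line; the grasp point (between the pads) lies 19 mm behind it (robot.tcp_to_grasp is the distance from the TCP to the grasp point, in m); x points along the fingers, z is the direction in which the jaws open and shut, and the axes are right-handed (so a half turn about x gives the same grasp; the last joint's range is limited). The gripper opens to 94 mm and grips with 3 to 60 N. Pads are 16 mm wide; open, the fingers measure 119 mm over their backs; the gripper's body (75 mm by 177 mm) begins 78 mm behind the grasp point.
Start: joints at [-1.464, 0.207, 1.542, -0, 1.393, -0.15], TCP at [0.146, -0.556, 0.205] pointing down, gripper open.
Joint ranges: [-2.73, 2.73], [-0.86, 2.22], [0.23, 2.46], [-1.11, 4.25], [0.08, 2.63], [-2.82, 2.82]. Speed limits (rad/s): [2.79, 2.79, 3.14, 3.14, 3.14, 3.14].

## Interface

Orientations are given as a rotation vector (axis times angle).
In Python, from workcell import robot gives the robot as it stands.
- The arm moves only by the tool drive_tool, never from a script. Its argument "deltas" is a list of rows, each an object of numbers: "tx", "ty", "tz": the shift along the tool's x, y, z in units of 50 mm (1.0 is 50 mm); "wx", "wy", "wz": the turn, a rotation vector about the tool's x, y, z in units of 6 degrees (1.0 is 6 degrees). A call has 1 to 12 rows; each row is the pose to reach, as a shift and turn from the pose commanded when the call began, along the tool's axes at that moment; what a row does not reach only later rows make up. A row lasts 1/8 s, in which the tool goes at most 62.5 mm and 10.7 degrees, less where a joint would pass 70% of its speed; a pose out of reach is approached as far as the arm can. A call with a gripper value outside its range is refused whole. "gripper" is the opening, from 0 (shut) to 1 (fully open), set as the call begins (left out, the last holds). The fingers move at their own pace and stop on an object; "squeeze" is the grip in N (left out, the last holds). Time passes only in rows, so rows that repeat a pose let the fingers close. It gives the time, the measured TCP pose, the force and the opening at its end, in the units of the state.
- robot.get_obs(): the state, without advancing time (a new reading comes with each control period).
- robot.capture(name): name is "scene" or "top"; returns the picture (420x560x3 uint8, red, green, blue); there is no depth.
- robot.camera_params(name): a dict with "mtx" (3x3 intrinsics, pixels), "xyz" and "orientation" of the camera in the world. Camera axes: x right, y down, z forward; pixel columns grow to the right and rows downward; lengths in m; the calibration is good to about 2 mm. A picture is of the moment at which its call begins. camera_params takes no time and is no camera call.
- robot.hand_in(): hands the job in, once; it reports no verdict.
The state is a dict: "t": time; "q": joint angles; "joint_velocities": joint speeds; "tau": joint torques, N m; "eef_pos": TCP position; "tool_rot": TCP orientation; "wrist_force": force on the tool from outside, world axes, zero at the start; "wrist_torque": the same for the moment, N m; "finger_gap": finger opening in m.
Only numpy, scipy, OpenCV 4.12 (cv2) and the standard library are available. Lean on these libraries where they do the work, as an engineer would, in place of code of your own. Each camera call takes 0.05 s, during which the arm holds its last target. There are 200 camera calls.

## Working session

There is one attempt and no reset: what is moved stays moved. The work goes in short steps, Python scripts to look and compute and a tool call to move; the robot and the scene stay as the last step left them, time stands still between calls to the robot, and variables do not carry over. Pictures are saved under pics/ and viewed, about 8 in all and at most 12, crops included, and the job is handed in when it is done.

Besides the shell and the picture viewer there is one more tool, called after "Emit:" as name([rows], argument=value, ...), one row to a line, values as JSON. drive_tool: Moves the arm, as the interface text tells. Its arguments: {"type":"object","properties":{"deltas":{"type":"array","items":{"type":"object","properties":{"tx":{"type":"number"},"ty":{"type":"number"},"tz":{"type":"number"},"wx":{"type":"number"},"wy":{"type":"number"},"wz":{"type":"number"}}}},"gripper":{"type":"number"},"squeeze":{"type":"number"}},"required":["deltas"]}

```bash
mkdir -p pics; ls; cat > h.py <<'E'
import numpy as np, cv2
from scipy.spatial.transform import Rotation as R
from workcell import robot
def cam(n):
    p=robot.camera_params(n); o=np.array(p['orientation'],float)
    Rm=o if o.shape==(3,3) else (R.from_rotvec(o).as_matrix() if o.size==3 else R.from_quat(o).as_matrix())
    return np.array(p['mtx']),np.array(p['xyz']),Rm
def ray(n,uv,z):
    K,c,Rm=cam(n); d=Rm@np.linalg.solve(K,[uv[0],uv[1],1.]); return c+d*(z-c[2])/d[2]
def proj(n,P):
    K,c,Rm=cam(n); q=K@(Rm.T@(np.array(P)-c)); return q[:2]/q[2]
def save(n,f):
    im=robot.capture(n); cv2.imwrite('pics/'+f,im[:,:,::-1]); return im
E
python3 - <<'E'
from h import *
a=save('scene','s0.png');b=save('top','t0.png')
cv2.imwrite('pics/a0.png',a[:,:,::-1])
for n in('scene','top'): print(n,robot.camera_params(n))
print(robot.get_obs())
E
```

```text
pics
scene {'mtx': array([[424.38094642,   0.        , 281.87423267],
       [  0.        , 424.38094642, 217.92119425],
       [  0.        ,   0.        ,   1.        ]]), 'xyz': array([ 1.37213297, -0.09038075,  0.72863773]), 'orientation': array([-1.82406398, -1.47475416,  0.69139147])}
top {'mtx': array([[405.27917184,   0.        , 282.55465118],
       [  0.        , 405.27917184, 209.0039637 ],
       [  0.        ,   0.        ,   1.        ]]), 'xyz': array([0.50394404, 0.08089493, 1.03298547]), 'orientation': array([-2.15275583,  2.17127405, -0.13053103])}
{'t': 0.1, 'q': array([-1.46449805e+00,  2.07357499e-01,  1.54278067e+00, -3.17158223e-06,
        1.39354329e+00, -1.50510676e-01]), 'joint_velocities': array([-0.00191646, -0.00269793, -0.00275019, -0.00035476, -0.00097696,
        0.00155075]), 'tau': array([-8.69282144e-05, -3.71866930e+01, -2.82291305e+01,  7.00266589e-02,
        3.11307516e-02, -5.08468156e-05]), 'eef_pos': array([ 0.14595075, -0.55541011,  0.20440848]), 'tool_rot': array([ 1.01943506,  1.32128944, -1.01692247]), 'wrist_force': array([-0.44706027, -0.02332309, -0.32502232]), 'wrist_torque': array([0.03393961, 0.00041989, 0.03382766]), 'finger_gap': 0.09388557240209529}
```

View pics/t0.png

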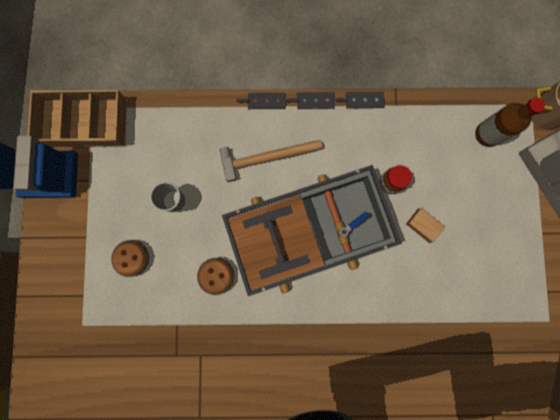

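View pics/s0.png

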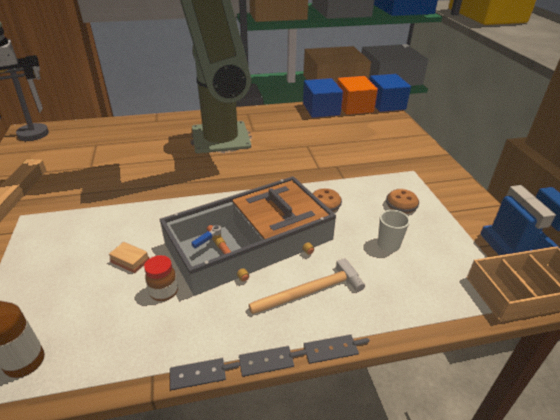

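The scene picture shows the cover at about (282,212), blue handle at (207,238). In the top picture the cover is at (275,245), its bar at (279,240), the open bay at (350,220) with the blue handle at (357,222). The pipe lies left of the bay centre, so box +y is image-left and box +x is image-up. The red bay is the left one.

```bash
python3 - <<'E'
from h import *
im=cv2.imread('pics/t0.png'); hsv=cv2.cvtColor(im,cv2.COLOR_BGR2HSV)
x0,y0,x1,y1=205,150,420,310
c=im[y0:y1,x0:x1]; cv2.imwrite('pics/c0.png',cv2.resize(c,None,fx=3.6,fy=3.6,interpolation=cv2.INTER_CUBIC))
def big(m,z,name):
    n,l,s,ce=cv2.connectedComponentsWithStats(m.astype(np.uint8)); i=1+np.argmax(s[1:,4])
    pts=np.argwhere(l==i)[:,::-1]+[x0,y0]
    w=np.array([ray('top',p,z)[:2] for p in pts],np.float32)
    r=cv2.minAreaRect(w); print(name,s[i,4],r,ce[i]+[x0,y0])
h=hsv[y0:y1,x0:x1]; H,S,V=[h[...,k].astype(int) for k in range(3)]
wood=(H<22)&(S>90)&(V>60)
big(wood,.078,'cover')
big((H>95)&(H<130)&(S>120),.056,'blue')
# box outline: dark/grey (low saturation, darker than paper)
g=cv2.cvtColor(c,cv2.COLOR_BGR2GRAY)
m=(g<75); big(m,.082,'dark')
print(np.percentile(g,[5,25,50,75,95]))
E
```

```text
Traceback (most recent call last):
  File "h.py", line 9, in ray
    K,c,Rm=cam(n); d=Rm@np.linalg.solve(K,[uv[0],uv[1],1.]); return c+d*(z-c[2])/d[2]
           ~~~^^^
  File "h.py", line 5, in cam
    p=robot.camera_params(n); o=np.array(p['orientation'],float)
ValueError: time passes only in moves, steps and waits
```

View pics/c0.png

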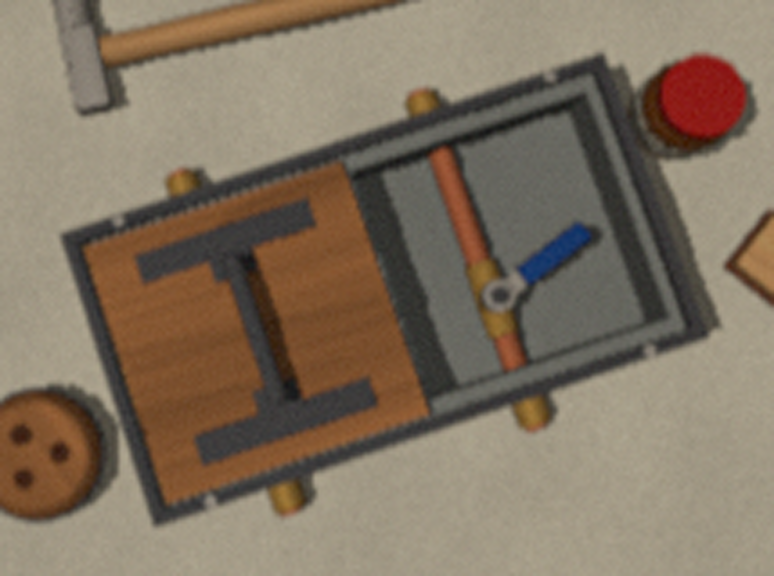

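```bash
python3 - <<'E'
s=open('h.py').read()
s=s.replace("def cam(n):","import functools\n@functools.lru_cache\ndef cam(n):")
open('h.py','w').write(s)
from h import *
def W(p,z): return ray('top',(205+(p[0]+.5)/3.6-.5,150+(p[1]+.5)/3.6-.5),z)[:2]
cv=np.array([W(p,.078) for p in[(83,247),(345,162),(430,413),(165,505)]])
print(cv, [np.linalg.norm(cv[i]-cv[i-1]) for i in range(4)], cv.mean(0))
bx=np.array([W(p,.082) for p in[(65,237),(603,57),(155,522)]])
print(bx,np.linalg.norm(bx[0]-bx[1]),np.linalg.norm(bx[0]-bx[2]),(bx[1]+bx[2])/2)
for a,b in[(bx[0],bx[1]),(cv[0],cv[1]),(cv[3],cv[2])]:
    d=a-b; print('yaw',np.arctan2(-d[0],d[1]))   # +y axis=(-s,c)
for a,b in[(bx[0],bx[2]),(cv[0],cv[3]),(cv[1],cv[2])]:
    d=a-b; print('yaw',np.arctan2(d[1],d[0]))
print('bar', (W((232,262),.106)+W((290,395),.106))/2,'barends',W((232,258),.106),W((290,398),.106))
print('blue piv/tip',W((500,294),.056),W((592,232),.056))
print('deadeye',W((40,455),.036))
print('jar',W((705,97),.085))
E
```

```text
[[ 0.59598142  0.20764566]
 [ 0.65102301  0.03468016]
 [ 0.48590487 -0.01818193]
 [ 0.4287127   0.15367337]] [np.float64(0.175760722834667), np.float64(0.18151209264292043), np.float64(0.17337358339220788), np.float64(0.18112202264794253)] [0.5404055  0.09445431]
[[ 0.60227329  0.21894593]
 [ 0.71959385 -0.1377295 ]
 [ 0.41837754  0.15976291]] 0.37547500121488353 0.19318456874474782 [0.5689857  0.01101671]
yaw 0.31778059270105025
yaw 0.30809011586685314
yaw 0.3212638017692231
yaw 0.3113612969015499
yaw 0.3121213939420531
yaw 0.30983635833531487
bar [0.54066443 0.09086293] barends [0.58543519 0.10893215] [0.49657458 0.07279921]
blue piv/tip [ 0.56409711 -0.06902534] [ 0.60534353 -0.13212222]
deadeye [0.45933834 0.24120522]
jar [ 0.69140253 -0.20355903]
```

```bash
cat >> h.py <<'E'
YAW=.313; EX=np.array([np.cos(YAW),np.sin(YAW),0]); EY=np.array([-np.sin(YAW),np.cos(YAW),0]); BOX=np.array([.568,.0095,0])
def B(x,y,z): return BOX+EX*x+EY*y+np.array([0,0,z])
def delta(P,zt=None,base=None):
    o=robot.get_obs() if base is None else base
    A=R.from_rotvec(o['tool_rot']); t=A.inv().apply(np.array(P)-o['eef_pos'])/.05
    w=np.zeros(3)
    if zt is not None:
        X=np.array([0,0,-1.]); w=(A.inv()*R.from_matrix(np.c_[X,np.cross(zt,X),zt])).as_rotvec()/np.radians(6)
    return np.round(np.r_[t,w],3)
E
python3 - <<'E'
from h import *
o=robot.get_obs(); print(R.from_rotvec(o['tool_rot']).as_matrix().round(3)); P=B(0,.122,.2); print(P)
print(delta(P,EX,o),delta(P,-EX,o))
E
```

```text
[[-0.     0.967  0.254]
 [ 0.002  0.254 -0.967]
 [-1.     0.    -0.002]]
[0.53043446 0.12557252 0.2       ]
[ 1.1500e-01  1.0897e+01 -1.1220e+01 -1.5537e+01 -1.3000e-02 -1.8000e-02] [ 1.1500e-01  1.0897e+01 -1.1220e+01  1.4463e+01 -1.8000e-02  1.3000e-02]
```

Emit:
drive_tool([
  {"tx":0.1,"ty":10.9,"tz":-11.2,"wx":-15.5},
  {"tx":0.1,"ty":10.9,"tz":-11.2,"wx":-15.5},
  {"tx":0.1,"ty":10.9,"tz":-11.2,"wx":-15.5},
  {"tx":0.1,"ty":10.9,"tz":-11.2,"wx":-15.5},
  {"tx":0.1,"ty":10.9,"tz":-11.2,"wx":-15.5},
  {"tx":0.1,"ty":10.9,"tz":-11.2,"wx":-15.5},
  {"tx":0.1,"ty":10.9,"tz":-11.2,"wx":-15.5},
  {"tx":0.1,"ty":10.9,"tz":-11.2,"wx":-15.5},
  {"tx":0.1,"ty":10.9,"tz":-11.2,"wx":-15.5},
  {"tx":0.1,"ty":10.9,"tz":-11.2,"wx":-15.5},
  {"tx":0.1,"ty":10.9,"tz":-11.2,"wx":-15.5},
  {"tx":0.1,"ty":10.9,"tz":-11.2,"wx":-15.5},
], gripper=0)

```text
schema error: expected keys tx, ty, tz, wx, wy, wz
```

```bash
python3 - <<'E'
from h import *
o=robot.get_obs(); print(o['t'],o['eef_pos'],o['q'],o['finger_gap'],o['wrist_force'])
print(delta(B(0,.122,.2),EX,o),delta(B(0,.122,.086),EX,o))
E
```

```text
0.1 [ 0.14595075 -0.55541011  0.20440848] [-1.46449805e+00  2.07357499e-01  1.54278067e+00 -3.17158223e-06
  1.39354329e+00 -1.50510676e-01] 0.09388557240209529 [-0.44706027 -0.02332309 -0.32502232]
[ 1.1500e-01  1.0897e+01 -1.1220e+01 -1.5537e+01 -1.3000e-02 -1.8000e-02] [ 2.3950e+00  1.0896e+01 -1.1215e+01 -1.5537e+01 -1.3000e-02 -1.8000e-02]
```

All keys are needed.

Emit:
drive_tool([
  {"tx":0.1,"ty":10.9,"tz":-11.2,"wx":-15.5,"wy":0,"wz":0},
  {"tx":0.1,"ty":10.9,"tz":-11.2,"wx":-15.5,"wy":0,"wz":0},
  {"tx":0.1,"ty":10.9,"tz":-11.2,"wx":-15.5,"wy":0,"wz":0},
  {"tx":0.1,"ty":10.9,"tz":-11.2,"wx":-15.5,"wy":0,"wz":0},
  {"tx":0.1,"ty":10.9,"tz":-11.2,"wx":-15.5,"wy":0,"wz":0},
  {"tx":0.1,"ty":10.9,"tz":-11.2,"wx":-15.5,"wy":0,"wz":0},
  {"tx":0.1,"ty":10.9,"tz":-11.2,"wx":-15.5,"wy":0,"wz":0},
  {"tx":0.1,"ty":10.9,"tz":-11.2,"wx":-15.5,"wy":0,"wz":0},
  {"tx":0.1,"ty":10.9,"tz":-11.2,"wx":-15.5,"wy":0,"wz":0},
  {"tx":0.1,"ty":10.9,"tz":-11.2,"wx":-15.5,"wy":0,"wz":0},
  {"tx":0.1,"ty":10.9,"tz":-11.2,"wx":-15.5,"wy":0,"wz":0},
  {"tx":0.1,"ty":10.9,"tz":-11.2,"wx":-15.5,"wy":0,"wz":0},
], gripper=0)

```text
t: 1.6
eef_pos: [0.5159, 0.0986, 0.2003]
tool_rot: [-0.243, 1.557, 0.243]
wrist_force: [0.6, -1.0, 0.6]
finger_gap: 0.0004
```

```bash
python3 - <<'E'
from h import *
o=robot.get_obs(); print(o['t'],o['eef_pos'],o['q'],o['finger_gap'],o['wrist_force'])
print(delta(B(0,.122,.2),EX,o),delta(B(0,.122,.086),EX,o))
E
```

```text
1.6 [0.51589213 0.09859342 0.20031234] [ 2.42074194e-02  1.05461952e-01  1.66861777e+00 -3.66376540e-04
  1.36775892e+00 -2.85346881e-01] 0.0004310019059384738 [ 0.60871007 -0.97574944  0.60524736]
[ 0.006  0.425  0.441 -0.032 -0.003  0.003] [ 2.286  0.426  0.442 -0.032 -0.003  0.003]
```

Emit:
drive_tool([
  {"tx":0,"ty":0,"tz":0,"wx":0,"wy":0,"wz":0},
  {"tx":0,"ty":0,"tz":0,"wx":0,"wy":0,"wz":0},
])

```text
t: 1.85
eef_pos: [0.5146, 0.0962, 0.1999]
tool_rot: [-0.244, 1.559, 0.243]
wrist_force: [-0.7, 0.7, 0.6]
finger_gap: 0.0007
```

```bash
python3 - <<'E'
from h import *
o=robot.get_obs(); print(o['t'],o['eef_pos'],o['joint_velocities'].round(3))
print(delta(B(0,.122,.2),EX,o),delta(B(0,.122,.086),EX,o))
E
```

```text
1.85 [0.51462534 0.09624939 0.19993754] [-0.029 -0.019  0.013  0.002 -0.001  0.001]
[-0.002  0.462  0.48  -0.03  -0.019  0.001] [ 2.278e+00  4.620e-01  4.850e-01 -3.000e-02 -1.900e-02  1.000e-03]
```

Emit:
drive_tool([
  {"tx":0,"ty":0.46,"tz":0.48,"wx":0,"wy":0,"wz":0},
  {"tx":0.5,"ty":0.46,"tz":0.48,"wx":0,"wy":0,"wz":0},
  {"tx":1.0,"ty":0.46,"tz":0.48,"wx":0,"wy":0,"wz":0},
  {"tx":1.5,"ty":0.46,"tz":0.48,"wx":0,"wy":0,"wz":0},
  {"tx":1.9,"ty":0.46,"tz":0.48,"wx":0,"wy":0,"wz":0},
  {"tx":2.1,"ty":0.46,"tz":0.48,"wx":0,"wy":0,"wz":0},
  {"tx":2.2,"ty":0.46,"tz":0.48,"wx":0,"wy":0,"wz":0},
  {"tx":2.2,"ty":0.46,"tz":0.48,"wx":0,"wy":0,"wz":0},
  {"tx":2.2,"ty":0.46,"tz":0.48,"wx":0,"wy":0,"wz":0},
])

```text
t: 2.98
eef_pos: [0.532, 0.1257, 0.0916]
tool_rot: [-0.243, 1.555, 0.242]
wrist_force: [-0.5, -0.3, -0.5]
finger_gap: 0.0005
```

```bash
python3 - <<'E'
from h import *
save('scene','s1.png'); im=cv2.imread('pics/s1.png')[150:300,150:350]; cv2.imwrite('pics/s1c.png',cv2.resize(im,None,fx=4,fy=4,interpolation=cv2.INTER_CUBIC))
o=robot.get_obs(); print(o['t'],o['eef_pos'],o['wrist_force'])
print(delta(B(0,.122,.087),EX,o),delta(B(0,-.074,.087),EX,o))
E
```

```text
3.025 [0.53199796 0.12581255 0.09153306] [0.76842411 0.49489035 0.08227863]
[ 0.091  0.005 -0.031 -0.036  0.016  0.004] [ 0.092 -3.915 -0.017 -0.036  0.016  0.004]
```

View pics/s1c.png

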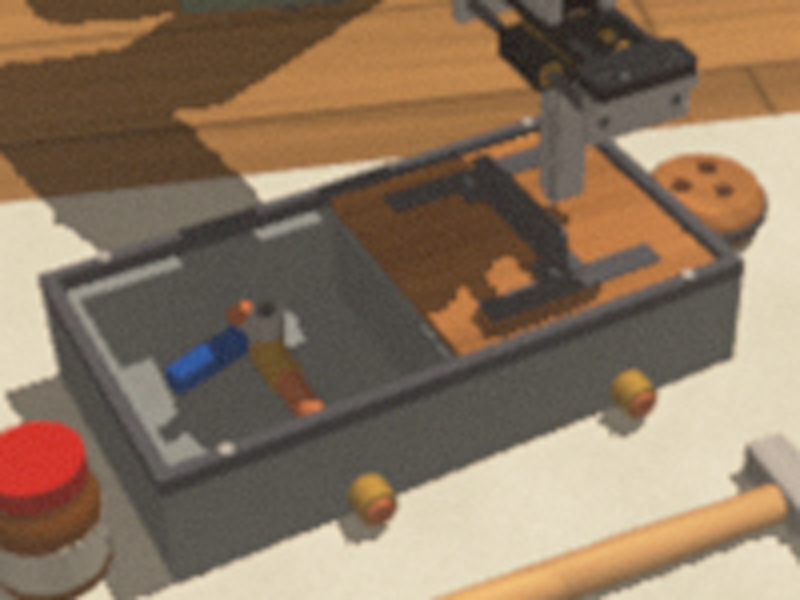

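The crop shows the closed fingers at (562,160) standing behind (+y side of) the bar (520,220), clear of the straps; I push.

Emit:
drive_tool([
  {"tx":0.08,"ty":-0.15,"tz":0,"wx":0,"wy":0,"wz":0},
  {"tx":0.08,"ty":-0.3,"tz":0,"wx":0,"wy":0,"wz":0},
  {"tx":0.08,"ty":-0.45,"tz":0,"wx":0,"wy":0,"wz":0},
  {"tx":0.08,"ty":-0.6,"tz":0,"wx":0,"wy":0,"wz":0},
  {"tx":0.08,"ty":-0.8,"tz":0,"wx":0,"wy":0,"wz":0},
  {"tx":0.08,"ty":-1.0,"tz":0,"wx":0,"wy":0,"wz":0},
  {"tx":0.08,"ty":-1.2,"tz":0,"wx":0,"wy":0,"wz":0},
  {"tx":0.08,"ty":-1.4,"tz":0,"wx":0,"wy":0,"wz":0},
  {"tx":0.08,"ty":-1.6,"tz":0,"wx":0,"wy":0,"wz":0},
  {"tx":0.08,"ty":-1.8,"tz":0,"wx":0,"wy":0,"wz":0},
  {"tx":0.08,"ty":-2.0,"tz":0,"wx":0,"wy":0,"wz":0},
])

```text
t: 4.4
eef_pos: [0.5619, 0.0299, 0.0866]
tool_rot: [-0.243, 1.557, 0.243]
wrist_force: [-0.8, 1.6, -0.7]
finger_gap: 0.0007
```

Emit:
drive_tool([
  {"tx":0,"ty":-0.2,"tz":0,"wx":0,"wy":0,"wz":0},
  {"tx":0,"ty":-0.4,"tz":0,"wx":0,"wy":0,"wz":0},
  {"tx":0,"ty":-0.6,"tz":0,"wx":0,"wy":0,"wz":0},
  {"tx":0,"ty":-0.8,"tz":0,"wx":0,"wy":0,"wz":0},
  {"tx":0,"ty":-1.0,"tz":0,"wx":0,"wy":0,"wz":0},
  {"tx":0,"ty":-1.2,"tz":0,"wx":0,"wy":0,"wz":0},
  {"tx":0,"ty":-1.35,"tz":0,"wx":0,"wy":0,"wz":0},
  {"tx":0,"ty":-1.5,"tz":0,"wx":0,"wy":0,"wz":0},
  {"tx":0,"ty":-1.6,"tz":0,"wx":0,"wy":0,"wz":0},
  {"tx":0,"ty":-1.7,"tz":0,"wx":0,"wy":0,"wz":0},
  {"tx":0,"ty":-1.7,"tz":0,"wx":0,"wy":0,"wz":0},
])

```text
t: 5.78
eef_pos: [0.588, -0.0513, 0.0869]
tool_rot: [-0.243, 1.556, 0.242]
wrist_force: [0.0, 0.1, 0.4]
finger_gap: 0.0004
```

```bash
python3 - <<'E'
from h import *
o=robot.get_obs(); print(o['t'],o['eef_pos'],o['wrist_force'])
print('box xy',(o['eef_pos']-BOX)@EX,(o['eef_pos']-BOX)@EY,delta(B(0,-.074,.087),EX,o))
E
```

```text
5.775 [ 0.58802666 -0.05126392  0.08687453] [0.03779763 0.08757478 0.41788872]
box xy 0.0003435741883524829 -0.06397814346585286 [-0.002 -0.2   -0.006 -0.038  0.004  0.013]
```

Emit:
drive_tool([
  {"tx":0,"ty":-0.07,"tz":0,"wx":0,"wy":0,"wz":0},
  {"tx":0,"ty":-0.12,"tz":0,"wx":0,"wy":0,"wz":0},
  {"tx":0,"ty":-0.16,"tz":0,"wx":0,"wy":0,"wz":0},
  {"tx":0,"ty":-0.2,"tz":0,"wx":0,"wy":0,"wz":0},
  {"tx":0,"ty":-0.2,"tz":0,"wx":0,"wy":0,"wz":0},
])

```text
t: 6.4
eef_pos: [0.5903, -0.0585, 0.0869]
tool_rot: [-0.24, 1.558, 0.245]
wrist_force: [-1.9, 6.3, 3.3]
finger_gap: 0.0003
```

Emit:
drive_tool([
  {"tx":0,"ty":-0.03,"tz":0,"wx":0,"wy":0,"wz":0},
  {"tx":0,"ty":-0.05,"tz":0,"wx":0,"wy":0,"wz":0},
  {"tx":0,"ty":-0.05,"tz":0,"wx":0,"wy":0,"wz":0},
])

```text
t: 6.78
eef_pos: [0.59, -0.059, 0.087]
tool_rot: [-0.238, 1.559, 0.248]
wrist_force: [-4.0, 10.7, 6.6]
finger_gap: 0.0003
```

Force is rising with no motion: the cover is at the stop. I back off, raise, and look.

Emit:
drive_tool([
  {"tx":0,"ty":0.3,"tz":0,"wx":0,"wy":0,"wz":0},
  {"tx":0,"ty":0.5,"tz":0,"wx":0,"wy":0,"wz":0},
  {"tx":-1.0,"ty":0.6,"tz":0,"wx":0,"wy":0,"wz":0},
  {"tx":-2.2,"ty":1.2,"tz":-1.0,"wx":0,"wy":0,"wz":0},
  {"tx":-2.4,"ty":2.3,"tz":-2.0,"wx":0,"wy":0,"wz":0},
  {"tx":-2.4,"ty":3.5,"tz":-3.0,"wx":0,"wy":0,"wz":0},
  {"tx":-2.4,"ty":4.6,"tz":-3.5,"wx":0,"wy":0,"wz":0},
  {"tx":-2.4,"ty":4.6,"tz":-3.5,"wx":0,"wy":0,"wz":0},
  {"tx":-2.4,"ty":4.6,"tz":-3.5,"wx":0,"wy":0,"wz":0},
])

```text
t: 7.9
eef_pos: [0.3532, 0.1044, 0.2067]
tool_rot: [-0.246, 1.555, 0.245]
wrist_force: [-0.2, -0.4, 0.1]
finger_gap: 0.0006
```

```bash
python3 - <<'E'
from h import *
save('top','t1.png'); im=cv2.imread('pics/t1.png')[150:310,205:420]; cv2.imwrite('pics/t1c.png',cv2.resize(im,None,fx=3.6,fy=3.6,interpolation=cv2.INTER_CUBIC))
o=robot.get_obs(); print(o['t'],o['eef_pos'],o['wrist_force'])
E
```

```text
7.95 [0.35456524 0.10368595 0.20691532] [ 0.39850851 -0.54422969  0.47368424]
```

View pics/t1c.png

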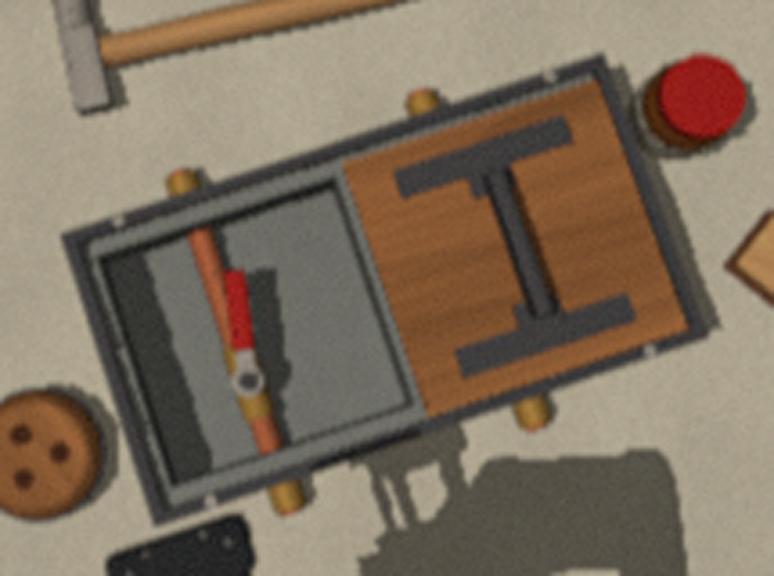

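The cover now lies against the right (−y) stop. The red bay is open, with the red pivot at (248,378) and tip at (235,272). The bystanders are unchanged.

```bash
python3 - <<'E'
from h import *
def W(p,z): return ray('top',(205+(p[0]+.5)/3.6-.5,150+(p[1]+.5)/3.6-.5),z)
p=W((248,378),.056);t=W((235,271),.056); d=t-p
print(p,B(-.03,.104,.056),t,np.linalg.norm(d),'ang',np.arctan2(-d@EY,d@EX))
P=B(-.03,.104,0)*.5+np.r_[p[:2],0]*.5
o=robot.get_obs(); M=R.from_rotvec(o['tool_rot']); r=.052
base=None
for a in [-.15,0.15,.3,.5,.7,.9,1.1,1.3,1.45,1.57]:
    u=np.cos(a)*EX-np.sin(a)*EY; n=-np.sin(a)*EX-np.cos(a)*EY
    q=P+r*u-(.0075+.0125*abs(np.sin(a))+.008*np.cos(a))*n; q[2]=.042
    if base is None: base=q-n*.010; print('start',base, delta(base+[0,0,.1],EX,o),delta(base,EX,o), 'box',(base-BOX)@EX,(base-BOX)@EY)
    e=(q-base)/.05; print(a,'ty',(e@EY).round(2),'tz',(e@EX).round(2))
E
```

```text
[0.50962368 0.10018365 0.056     ] [0.50743449 0.09920964 0.056     ] [0.5810595  0.10847326 0.056     ] 0.07191518457718786 ang 0.19747385715609223
start [0.542871   0.14732784 0.042     ] [ 1.306 -0.32   3.85  -0.016  0.018  0.016] [ 3.306 -0.317  3.846 -0.016  0.018  0.016] box 0.018531070212518073 0.13886892507796414
-0.15 ty -0.2 tz 0.03
0.15 ty -0.51 tz 0.13
0.3 ty -0.64 tz 0.16
0.5 ty -0.83 tz 0.16
0.7 ty -1.03 tz 0.13
0.9 ty -1.23 tz 0.05
1.1 ty -1.42 tz -0.08
1.3 ty -1.58 tz -0.25
1.45 ty -1.68 tz -0.41
1.57 ty -1.73 tz -0.55
```

Emit:
drive_tool([
  {"tx":0,"ty":-0.3,"tz":1.2,"wx":0,"wy":0,"wz":0},
  {"tx":0,"ty":-0.3,"tz":2.4,"wx":0,"wy":0,"wz":0},
  {"tx":0.3,"ty":-0.3,"tz":3.5,"wx":0,"wy":0,"wz":0},
  {"tx":1.0,"ty":-0.3,"tz":3.85,"wx":0,"wy":0,"wz":0},
  {"tx":1.3,"ty":-0.3,"tz":3.85,"wx":0,"wy":0,"wz":0},
  {"tx":1.3,"ty":-0.3,"tz":3.85,"wx":0,"wy":0,"wz":0},
  {"tx":1.3,"ty":-0.3,"tz":3.85,"wx":0,"wy":0,"wz":0},
  {"tx":1.3,"ty":-0.3,"tz":3.85,"wx":0,"wy":0,"wz":0},
])

```text
t: 8.95
eef_pos: [0.5434, 0.1476, 0.1435]
tool_rot: [-0.243, 1.554, 0.242]
wrist_force: [-0.7, -1.6, -0.3]
finger_gap: 0.0002
```

```bash
python3 - <<'E'
from h import *
o=robot.get_obs(); print(o['t'],o['eef_pos'],delta(np.array([.5429,.1473,.042]),EX,o))
E
```

```text
8.95 [0.54336059 0.14764487 0.14346578] [ 2.029e+00 -2.000e-03 -1.700e-02 -3.900e-02  3.000e-02  7.000e-03]
```

Emit:
drive_tool([
  {"tx":0.5,"ty":0,"tz":0,"wx":0,"wy":0,"wz":0},
  {"tx":1.0,"ty":0,"tz":0,"wx":0,"wy":0,"wz":0},
  {"tx":1.4,"ty":0,"tz":0,"wx":0,"wy":0,"wz":0},
  {"tx":1.7,"ty":0,"tz":0,"wx":0,"wy":0,"wz":0},
  {"tx":1.9,"ty":0,"tz":0,"wx":0,"wy":0,"wz":0},
  {"tx":2.0,"ty":0,"tz":0,"wx":0,"wy":0,"wz":0},
  {"tx":2.0,"ty":0,"tz":0,"wx":0,"wy":0,"wz":0},
  {"tx":2.0,"ty":0,"tz":0,"wx":0,"wy":0,"wz":0},
])

```text
t: 9.95
eef_pos: [0.5433, 0.1478, 0.0423]
tool_rot: [-0.243, 1.556, 0.243]
wrist_force: [0.0, -0.5, 0.7]
finger_gap: 0.0002
```

```bash
python3 - <<'E'
from h import *
o=robot.get_obs(); print(o['t'],o['eef_pos'],o['wrist_force'],delta(np.array([.5429,.1473,.042]),EX,o))
E
```

```text
9.95 [0.54327132 0.14783775 0.04230357] [ 0.03774077 -0.52631183  0.70292617] [ 0.006 -0.008 -0.01  -0.037  0.012  0.002]
```

Now the arc, up to about 1.45 rad.

Emit:
drive_tool([
  {"tx":0,"ty":-0.2,"tz":0.03,"wx":0,"wy":0,"wz":0},
  {"tx":0,"ty":-0.35,"tz":0.08,"wx":0,"wy":0,"wz":0},
  {"tx":0,"ty":-0.51,"tz":0.13,"wx":0,"wy":0,"wz":0},
  {"tx":0,"ty":-0.64,"tz":0.16,"wx":0,"wy":0,"wz":0},
  {"tx":0,"ty":-0.83,"tz":0.16,"wx":0,"wy":0,"wz":0},
  {"tx":0,"ty":-1.03,"tz":0.13,"wx":0,"wy":0,"wz":0},
  {"tx":0,"ty":-1.23,"tz":0.05,"wx":0,"wy":0,"wz":0},
  {"tx":0,"ty":-1.42,"tz":-0.08,"wx":0,"wy":0,"wz":0},
  {"tx":0,"ty":-1.58,"tz":-0.25,"wx":0,"wy":0,"wz":0},
  {"tx":0,"ty":-1.68,"tz":-0.4,"wx":0,"wy":0,"wz":0},
  {"tx":0,"ty":-1.68,"tz":-0.4,"wx":0,"wy":0,"wz":0},
])

```text
t: 11.32
eef_pos: [0.5486, 0.0604, 0.0418]
tool_rot: [-0.243, 1.558, 0.241]
wrist_force: [-0.6, 0.3, 0.3]
finger_gap: 0.0005
```

Emit:
drive_tool([
  {"tx":0,"ty":-0.02,"tz":-0.05,"wx":0,"wy":0,"wz":0},
  {"tx":0,"ty":-0.04,"tz":-0.1,"wx":0,"wy":0,"wz":0},
  {"tx":0,"ty":-0.04,"tz":-0.14,"wx":0,"wy":0,"wz":0},
  {"tx":0,"ty":-0.04,"tz":-0.14,"wx":0,"wy":0,"wz":0},
])

```text
t: 11.82
eef_pos: [0.5436, 0.0577, 0.0418]
tool_rot: [-0.243, 1.556, 0.243]
wrist_force: [2.0, 1.4, -0.5]
finger_gap: 0.0008
```

Emit:
drive_tool([
  {"tx":0,"ty":0,"tz":-0.04,"wx":0,"wy":0,"wz":0},
  {"tx":0,"ty":0,"tz":-0.06,"wx":0,"wy":0,"wz":0},
  {"tx":0,"ty":0,"tz":-0.06,"wx":0,"wy":0,"wz":0},
])

```text
t: 12.2
eef_pos: [0.5435, 0.0576, 0.0421]
tool_rot: [-0.242, 1.55, 0.242]
wrist_force: [7.7, 5.0, -6.6]
finger_gap: 0.0004
```

The force has climbed to 9 N with no motion, so the handle is at its stop. I release, raise, and check.

Emit:
drive_tool([
  {"tx":0,"ty":0,"tz":0.2,"wx":0,"wy":0,"wz":0},
  {"tx":0,"ty":0.1,"tz":0.4,"wx":0,"wy":0,"wz":0},
  {"tx":-0.6,"ty":0.1,"tz":0.4,"wx":0,"wy":0,"wz":0},
  {"tx":-1.6,"ty":0.1,"tz":0.4,"wx":0,"wy":0,"wz":0},
  {"tx":-2.7,"ty":0.1,"tz":0.0,"wx":0,"wy":0,"wz":0},
  {"tx":-3.4,"ty":0.3,"tz":-1.0,"wx":0,"wy":0,"wz":0},
  {"tx":-3.4,"ty":1.0,"tz":-2.0,"wx":0,"wy":0,"wz":0},
  {"tx":-3.4,"ty":1.7,"tz":-3.0,"wx":0,"wy":0,"wz":0},
  {"tx":-3.4,"ty":2.0,"tz":-3.8,"wx":0,"wy":0,"wz":0},
  {"tx":-3.4,"ty":2.0,"tz":-3.8,"wx":0,"wy":0,"wz":0},
  {"tx":-3.4,"ty":2.0,"tz":-3.8,"wx":0,"wy":0,"wz":0},
])

```text
t: 13.58
eef_pos: [0.3295, 0.0941, 0.2121]
tool_rot: [-0.243, 1.556, 0.242]
wrist_force: [0.5, 0.2, 0.0]
finger_gap: 0.0006
```

```bash
python3 - <<'E'
from h import *
save('top','t2.png'); im=cv2.imread('pics/t2.png')[150:310,205:420]; cv2.imwrite('pics/t2c.png',cv2.resize(im,None,fx=3.6,fy=3.6,interpolation=cv2.INTER_CUBIC))
full=cv2.imread('pics/t2.png'); hsv=cv2.cvtColor(full,cv2.COLOR_BGR2HSV)
m=np.zeros(full.shape[:2],np.uint8); m[190:290,230:330]=1
m&=(((hsv[...,0]<5)|(hsv[...,0]>172))&(hsv[...,1]>170)&(hsv[...,2]>60)).astype(np.uint8)
w=np.array([ray('top',(x,y),.056)[:2] for y,x in np.argwhere(m)]); print(len(w))
e=np.c_[(w-BOX[:2])@EX[:2],(w-BOX[:2])@EY[:2]]
print('red mean box',e.mean(0),e.min(0),e.max(0),'expected ~(-.030,.104-.0475)')
v=np.linalg.eigh(np.cov(e.T))[1][:,1]; print('axis angle',np.arctan2(-v[1],v[0])%np.pi)
o=robot.get_obs(); print(o['t'],o['eef_pos'],o['wrist_force'])
E
```

```text
106
red mean box [-0.0290555   0.05739584] [-0.03493294  0.03140187] [-0.02354269  0.08301225] expected ~(-.030,.104-.0475)
axis angle 1.5786472363617463
13.625 [0.32982912 0.09405867 0.21208101] [-0.33048428 -0.85106911  0.17061372]
```

View pics/t2c.png

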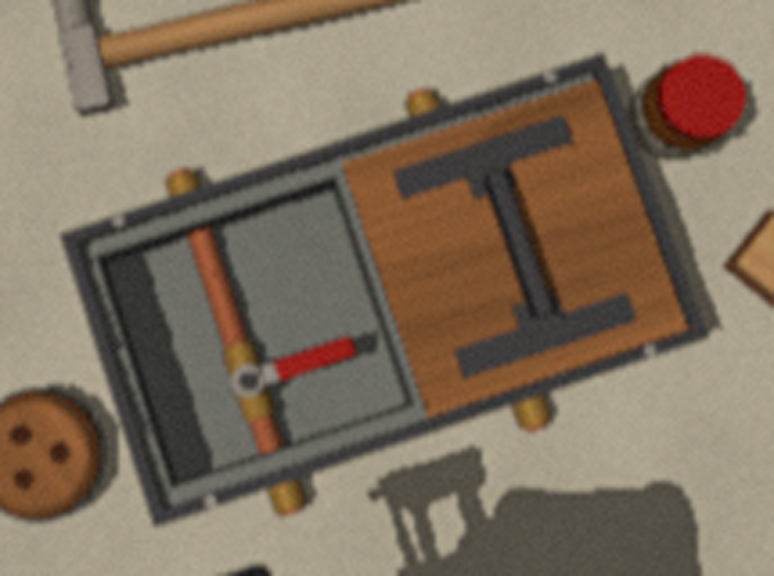

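The picture shows the red handle across the pipe (pivot (248,378), tip near (355,345)), pointing to −y at 1.58 rad. The cover is against the right stop and nothing else has moved. I hand in.

```bash
python3 -c "
from workcell import robot
print(robot.hand_in())"
```

```text
the job is handed in; nothing more can be done
None
```

I slid the cover across to the −y end stop, then pushed the red handle a quarter turn clockwise until it was shut against its stop, and handed the job in. It took about 13.6 s of the 51 s allowed.

- **Cover:** the push force rose to about 13 N with no further motion, so it was against the stop. The top picture agrees.
- **Red handle:** the force rose to about 10 N with no motion. In the last picture it points to −y at 1.58 rad, against 1.571 for shut.
- **Other things:** in the cropped last top view, the near deadeye, jar, hammer and sanding block look undisturbed. The cup and far deadeye lie outside that crop, and I did not check them again. The arm's path did not go near them.
- **Blue handle:** it is now hidden under the cover, so I could not see it again. The fingers never entered its bay.

No check failed. The cover stopped about 2 mm short of where I had worked out the stop to be, which is within my measuring error.

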